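# Take the left-hand cap off the gas outlet

## Task

The steamer is about to be connected. Unscrew the brass cap from the gas outlet (yellow collar): it has a reverse, left-hand thread, so it loosens clockwise seen from above. Let the cap climb by feel and never force the soft thread by pulling, pressing or turning the wrong way; when the cap is free lift it off, set it gently upright in the steel parts tray and let go. Leave the water cap, the pudding cups and the shaker as they are.

Things in the scene. Friction and masses are not known exactly. Their poses are not given: they have to be found in the camera images.
- gas: The fixed gas outlet. Origin at the centre of its underside, on the counter. 72 mm round steel foot 10 mm high, 40 mm pipe, 54 mm yellow collar 22 to 36 mm up, then the brass stub up to 86.5 mm.
- gas_thread: The fixed threaded stub, 42 mm over its ribs; origin on its upright axis, at counter height. Coarse three-start LEFT-HAND thread with about 1 mm of play, of soft brass: keep the load on it under 15 N. Turned clockwise seen from above the cap climbs (follow it up by feel; the lead is not known) and is free after about 2.6 rad (turn 2.85 to be sure). Anticlockwise jams it. Let go part-way, it stays.
- gas_seal (a joint): Rise (m) of the sprung rubber seal on top of the stub, under the cap: 0 at the start, at most 0.003. It pushes the cap up with about 6 N at 0 and 3 N at 0.003, then leaves it.
- gas_cap_wing (a point): Centre of the upright wing (flat grip) on top of the loose brass cap, yellow stripe: the place to pinch. The wing is 46 mm long along this point's x, 14 mm thick along y, 36 mm high (z up), so its top is 18 mm above this point and the cap's round shoulder 18 mm below it. The wing keeps to the cap's axis. Cap about 0.28 kg.
- gas_cap: The loose cap: 54 mm round, skirt open below, 72 mm high in all with the wing. Origin at the centre of its skirt's lower rim, z up; 54 mm below the wing's centre. Sits with the rim 58 mm above the counter when screwed on.
- tray: Shallow fixed steel parts tray, 150 (x) by 130 (y) by 25 mm high, walls and floor 4 mm thick. Origin at the centre of its underside, on the counter.
- water_cap (a joint): Turn of the steel water cap (rad, 0 at the start, grows anticlockwise seen from above). Not to be turned.
- water_cap_wing (a point): Centre of the wing of the steel water cap (blue stripe) on the second outlet, which has a blue collar; same sizes as the gas one. Leave alone.
- cup_a: Clear plastic cup of pudding, 66 mm wide, 42 mm high, origin at the centre of its underside. Bystander.
- cup_b: A second cup of pudding, the same. Bystander.
- shaker: White shaker jar with a steel cap, 48 mm wide, 90 mm high, origin at the centre of its underside. Bystander.
Not all that is in view belongs to the job. What is shaped like the gas_cap but red is not meant.

How it is judged (in metres and radians):
On the way:
1. the gas cap is off its thread and lifted clear above the stub (z of gas_cap in the frame of gas_thread above 0.09 m and angle between gas_cap's own z axis and vertical below 0.5 rad), for 0.1 s.
At the end, for the whole second after the job is handed in: The gas cap stands upright (within 0.1 rad) on the floor of the parts tray, wholly inside its walls, released and still (x of gas_cap in the frame of tray between -0.06 and 0.06 m and y of gas_cap in the frame of tray between -0.05 and 0.05 m and z of gas_cap in the frame of tray below 0.009 m and angle between gas_cap's own z axis and vertical below 0.1 rad and linear speed of gas_cap below 0.02 m/s and contact force between the fingers and gas_cap below 0.1 N); the robot touches nothing.
It fails at once if the thread is forced: more than 20 N between cap and threaded stub (contact force between gas_cap and gas_thread above 20 N).
It fails at once if the cap is slammed into the tray: more than 40 N (contact force between gas_cap and tray above 40 N).
It fails at once if the water cap is turned by more than 0.15 rad (value of joint water_cap above 0.15 rad or value of joint water_cap below -0.15 rad).
It fails at once if a cup or the shaker is moved by more than 20 mm (distance of any of cup_a, cup_b, shaker from where it was at the start of the episode above 0.02 m).
It also fails if it takes over 66 s, if anything falls off the work surface, if the arm or the gripper's body presses on something with over 40 N, if the wrist force passes 120 N, or if a joint passes its speed limit or range.

## Robot

A 7-joint arm with a two-finger parallel gripper is mounted at the origin on the work surface. World frame = base frame: x ahead of the robot, y to its left, z up, the work surface at z = 0. Lengths are in mm, angles in rad, forces in N, time in s.
With the tool pointing down it reaches from about 425 to 875 mm from the base axis. Payload 4.7 kg.
Tool frame: the origin (TCP) lies midway between the tips of the shut fingers; the grasp point (between the pads) lies 19 mm behind it; z points along the fingers, y is the direction in which the jaws open and shut (so a half turn about z gives the same grasp; the last joint's range is limited). The gripper opens to 85 mm and grips with 20 to 120 N. Pads are 22 mm wide; open, the fingers measure 114 mm over their backs; the gripper's body (76 mm by 85 mm) begins 54 mm behind the grasp point. The pads swing forward as they close: fully open they stand 13 mm farther back than shut.
Start: joints at [-1.269, 0.321, -0.07, 1.45, 0.023, 1.371, -0.057], TCP at [184.525, 623.278, 231.349] pointing down, gripper open.
Joint ranges: [-2.86, 2.86], [-0.3, 2.09], [-1.38, 1.24], [0.06, 2.45], [-1.56, 4.7], [0.09, 2.05], [-2.69, 2.69]. Speed limits (rad/s): [2.57, 2.57, 3.14, 3.14, 3.14, 3.14, 3.14].

## Interface

Orientations are given as a 3x3 rotation matrix whose columns are the frame's x, y, z axes.
In Python, from bench import ctrl gives the robot as it stands.
- The arm moves only by the tool move_arm, never from a script. Its argument "increments" is one flat list of numbers, 7 for each row, row after row: the gripper command: -1 is shut, 1 is fully open, values between are in proportion, then the shift along the tool's x, y, z in mm, then the turn, a rotation vector about the tool's x, y, z in rad. A call has 1 to 10 rows; each row shifts and turns the commanded pose from where the row before left it, along the tool's axes as they then stand; what a row does not reach is not made up. A row lasts 1/12 s, in which the tool goes at most 41.7 mm and 7.16 degrees, less where a joint would pass 70% of its speed; a pose out of reach is approached as far as the arm can. A call with a gripper value outside its range is refused whole. The fingers move at their own pace and stop on an object; "squeeze" is the grip in N (left out, the last holds). Time passes only in rows, so rows that do not move let the fingers close. It gives the time, the measured TCP pose, the force and the opening at its end, in the units of the state.
- ctrl.state(): the state, without advancing time (a new reading comes with each control period).
- ctrl.capture(name): name is "scene" or "side" or "wrist"; returns (picture, depth): 384x512x3 uint8, red, green, blue; 384x512 float32, mm along the optical axis (not along the pixel's ray), 0 where there is no reading.
- ctrl.camera_params(name): a dict with "vfov" (degrees; the focal length in pixels is half the picture's height over the tangent of half this angle, whatever the lens; pixels are square), "cx", "cy" (the principal point, pixels), "rvec" (rotation vector, rad) and "tvec" (3), from world to camera coordinates, as OpenCV has them. Camera axes: x right, y down, z forward; pixel columns grow to the right and rows downward; lengths in mm; the calibration is good to about 2 mm. The wrist camera is an equidistant fisheye: a pixel r from the principal point sees the ray r / f radians off the axis. A picture is of the moment at which its call begins: read the wrist's pose just before it. camera_params takes no time and is no camera call; for the wrist camera it gives the pose at the moment of the call.
- ctrl.sign_off(): hands the job in, once; it reports no verdict.
The state is a dict: "time_s": time; "joints": joint angles; "qvel": joint speeds; "tau": joint torques, N m; "eef_pos": TCP position; "orientation": TCP orientation; "wrist_force": force on the tool from outside, world axes, zero at the start; "wrist_torque": the same for the moment, N m; "grip_width": opening from 0.0 (shut) to 1.0 (fully open).
Only numpy, scipy, OpenCV 4.12 (cv2) and the standard library are available. Lean on these libraries where they do the work, as an engineer would, in place of code of your own. Each camera call takes 0.05 s, during which the arm holds its last target.

## Working session

There is one attempt and no reset: what is moved stays moved. The work goes in short steps, Python scripts to look and compute and a tool call to move; the robot and the scene stay as the last step left them, time stands still between calls to the robot, and variables do not carry over. Pictures are saved under pics/ and viewed, and the job is handed in when it is done.

Besides the shell and the picture viewer there is one more tool, called as name(argument=value, ...) on one line, values as JSON. move_arm: Moves the arm, as the interface text tells. Its arguments: {"type":"object","properties":{"increments":{"type":"array","items":{"type":"number"}},"squeeze":{"type":"number"}},"required":["increments"]}

```bash
ls; mkdir -p pics; python3 - <<'E'
from bench import ctrl
import cv2,numpy as np
s=ctrl.state();print(s)
for n in ("scene","side","wrist"):
    print(n,ctrl.camera_params(n))
    im,d=ctrl.capture(n)
    np.savez(f"pics/{n}0.npz",im=im,d=d,**{k:v for k,v in ctrl.camera_params(n).items()})
    cv2.imwrite(f"pics/{n}0.png",im[:,:,::-1])
E
```

```text
pics
{'time_s': 0.0, 'joints': array([-1.26889039,  0.32179356, -0.07010131,  1.45167436,  0.02257935,
        1.37079519, -0.05690503]), 'qvel': array([-1.45816607e-03, -4.54953689e-04, -3.08907524e-04,  4.70244713e-05,
        5.64083542e-04,  2.07548018e-04,  2.34517037e-04]), 'tau': array([-8.39508380e-05, -4.93576241e+01, -3.82284606e-01, -3.14332867e+01,
        1.28299557e-02,  1.14259886e-02, -1.50680330e-05]), 'eef_pos': array([184.37976897, 622.74069138, 230.24305875]), 'orientation': array([[-9.58879521e-01,  2.83813052e-01, -4.63799522e-04],
       [ 2.83813421e-01,  9.58877787e-01, -1.82543585e-03],
       [-7.33554605e-05, -1.88200558e-03, -9.99998226e-01]]), 'wrist_force': array([-0.45727502,  0.24848588,  0.54985968]), 'wrist_torque': array([-0.00805933,  0.01005002,  0.01496137]), 'grip_width': 1.0028228029803403}
scene {'vfov': 55.90005946203392, 'cx': 259.52804785695395, 'cy': 191.20758591367186, 'rvec': array([ 1.99069792,  1.15578348, -0.54112535]), 'tvec': array([-286.90254323, -232.36603498, 1156.25750641])}
side {'vfov': 48.555566862057276, 'cx': 255.63511837467314, 'cy': 188.98539800634558, 'rvec': array([ 0.73953509, -2.61086256,  1.11613871]), 'tvec': array([481.29155568, 271.1438683 , 787.69127973])}
wrist {'vfov': 65.70646984690485, 'cx': 254.9790812492119, 'cy': 190.8814464466811, 'rvec': array([-2.31353859, -1.72946209, -0.25793388]), 'tvec': array([-648.8604096 ,  -38.19837295,  380.36747577])}
```

View pics/scene0.png

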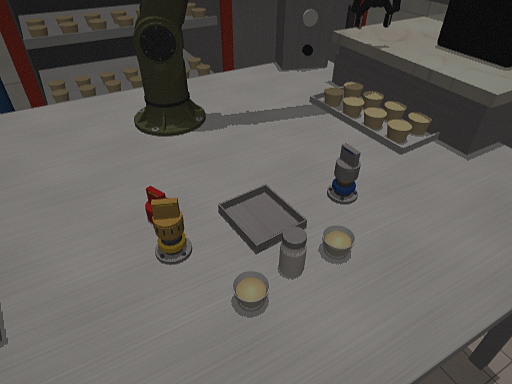

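View pics/side0.png

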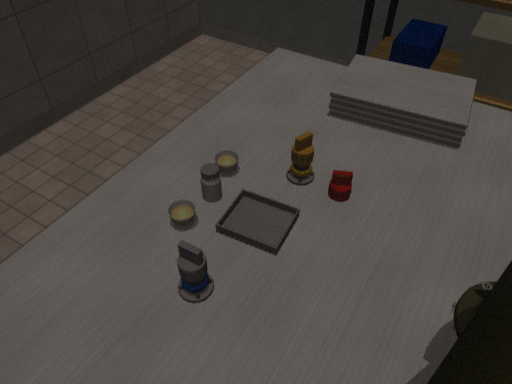

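View pics/wrist0.png

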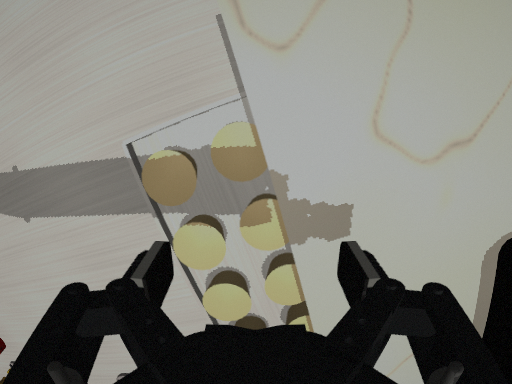

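```bash
cat > h.py <<'E'
import numpy as np,cv2
def load(f):
    z=np.load(f);return z
def cloud(z):
    h,w=z['d'].shape
    f=h/2/np.tan(np.radians(float(z['vfov'])/2))
    v,u=np.mgrid[:h,:w]
    d=z['d'].astype(float)
    P=np.stack([(u-z['cx'])/f*d,(v-z['cy'])/f*d,d],-1)
    R=cv2.Rodrigues(z['rvec'])[0]
    W=(P-z['tvec'])@R
    W[d==0]=np.nan
    return W
def proj(z,X):
    h=384;f=h/2/np.tan(np.radians(float(z['vfov'])/2))
    R=cv2.Rodrigues(z['rvec'])[0]
    p=np.atleast_2d(X)@R.T+z['tvec'];return np.c_[p[:,0]/p[:,2]*f+z['cx'],p[:,1]/p[:,2]*f+z['cy']]
E
python3 - <<'E'
from h import *
np.set_printoptions(precision=1,suppress=True)
for n,pts in (("scene",[(166,207),(168,222),(173,258),(156,193),(262,218),(293,235),(338,240),(251,290),(348,155),(345,198)]),("side",[(304,140),(302,152),(300,180),(340,180),(258,220),(210,172),(182,212),(227,160),(190,253)])):
    z=load(f"pics/{n}0.npz");W=cloud(z)
    for u,v in pts: print(n,u,v,W[v,u])
    for s in (1,2):pass
    im=z['im']
    # crops
    c=im[170:280,130:210] if n=="scene" else im[120:200,270:370]
    cv2.imwrite(f"pics/{n}_crop.png",cv2.resize(c,None,fx=5,fy=5,interpolation=cv2.INTER_CUBIC)[:,:,::-1])
E
```

```text
scene 166 207 [ 550.8 -179.9  120.7]
scene 168 222 [ 560.9 -183.7   94.4]
scene 173 258 [ 570.  -189.5   10.3]
scene 156 193 [ 439.6 -171.4   70.8]
scene 262 218 [549.6  19.6   2.8]
scene 293 235 [694.7  -4.6  90.7]
scene 338 240 [708.4  94.3  40.1]
scene 251 290 [ 725.7 -105.6   39.2]
scene 348 155 [572.  221.1 116. ]
scene 345 198 [590.6 218.9   8.9]
side 304 140 [ 537.5 -174.8  122.4]
side 302 152 [ 533.7 -161.5   96.6]
side 300 180 [ 526.6 -150.9   17.3]
side 340 180 [ 430.6 -166.3   51.9]
side 258 220 [551.5  10.5   5.8]
side 210 172 [681.   10.   92.8]
side 182 212 [691.9 107.1  41.4]
side 227 160 [709.1 -96.4  40.4]
side 190 253 [562.  232.8 120.3]
```

```bash
python3 - <<'E'
from h import *
from scipy.optimize import least_squares
np.set_printoptions(precision=2,suppress=True)
C=[];src=[]
for n in ("scene","side"):
    z=load(f"pics/{n}0.npz");W=cloud(z).reshape(-1,3);W=W[np.isfinite(W[:,0])];C.append(W)
def sel(W,c,r,z0,z1):
    return W[(np.hypot(W[:,0]-c[0],W[:,1]-c[1])<r)&(W[:,2]>z0)&(W[:,2]<z1)]
for nm,c0 in (("gas",(543,-178)),("water",(572,223))):
    for lab,r,z0,z1 in (("cap skirt",27,66,88),("collar",27,24,34)):
        def circ(p,W): return np.hypot(W[:,0]-p[0],W[:,1]-p[1])-r
        for i,W in enumerate(C):
            S=sel(W,c0,45,z0,z1)
            if len(S)<8: continue
            s=least_squares(circ,c0,args=(S,),loss='soft_l1');print(nm,lab,i,len(S),s.x,np.std(s.fun))
        S=np.vstack([sel(W,c0,45,z0,z1) for W in C])
        s=least_squares(circ,c0,args=(S,),loss='soft_l1');print(nm,lab,'both',s.x)
    for i,W in enumerate(C):
        S=sel(W,c0,45,124,140); print(' wing top z',i,len(S),np.percentile(S[:,2],[5,50,95]) if len(S) else '')
        S=sel(W,c0,40,98,127); m=np.median(S,0); 
        # plane fit of faces by histogram of normals: PCA
        e,v=np.linalg.eigh(np.cov((S-m)[:,:2].T));print(' wing',i,len(S),m,np.sqrt(e),np.degrees(np.arctan2(v[1,1],v[0,1])))
        for t in S[np.lexsort((S[:,0],))][::max(1,len(S)//12)]:print('   ',t)
for i,W in enumerate(C):
    S=W[(abs(W[:,0]-550)<130)&(abs(W[:,1]-15)<120)&(W[:,2]>20)&(W[:,2]<30)]
    S=sel(S,(550,15),105,0,99)
    rect=cv2.minAreaRect(S[:,:2].astype(np.float32));print("tray",i,len(S),rect)
E
```

```text
gas cap skirt 0 265 [ 543.25 -180.15] 0.7376642540200903
gas cap skirt 1 164 [ 542.3  -182.05] 1.1615269561714932
gas cap skirt both [ 543.03 -180.91]
gas collar 0 107 [ 542.9  -180.15] 0.7324823630781834
gas collar 1 58 [ 542.76 -182.15] 1.1796475613655417
gas collar both [ 542.9  -180.92]
 wing top z 0 197 [124.75 129.27 130.96]
 wing 0 336 [ 549.99 -181.78  112.47] [ 1.45 13.59] 70.64797859728473
    [ 539.9  -203.36  100.9 ]
    [ 543.16 -200.81  121.36]
    [ 544.95 -194.43  120.  ]
    [ 546.06 -190.75  100.18]
    [ 547.8  -189.35  100.94]
    [ 548.7  -188.16   98.7 ]
    [ 550.01 -187.92  125.73]
    [ 551.5  -180.42  119.01]
    [ 552.71 -177.52  104.41]
    [ 554.12 -159.81  100.13]
    [ 555.51 -167.92   99.94]
    [ 556.43 -166.36   99.98]
 wing top z 1 101 [125.21 130.35 133.12]
 wing 1 159 [ 538.42 -171.67  112.95] [ 3.12 15.09] 62.49255364737361
    [ 528.   -197.39  102.57]
    [ 529.76 -194.59  106.73]
    [ 531.78 -186.94  110.89]
    [ 533.73 -187.54  100.58]
    [ 535.21 -180.79  122.47]
    [ 536.24 -181.13  103.79]
    [ 538.4  -172.79  114.43]
    [ 539.83 -17
[... 900 characters left out ...]
25.41 116.19]
 wing top z 1 200 [125.24 130.51 132.37]
 wing 1 221 [559.82 234.04 112.81] [ 2.61 14.81] -172.27422089520732
    [542.79 229.12 114.79]
    [543.94 233.78 113.33]
    [544.4  223.73 116.51]
    [546.02 234.16 112.31]
    [550.58 233.75 114.58]
    [555.25 233.64 114.17]
    [559.56 235.12 106.86]
    [564.46 235.27 103.59]
    [568.2  234.47 115.04]
    [573.75 234.89 105.72]
    [578.75 233.94 124.89]
    [583.15 234.17 125.11]
    [587.61 234.36 125.26]
tray 0 509 ((551.4642333984375, 15.5506591796875), (151.9875946044922, 131.83981323242188), 4.8706583976745605)
tray 1 564 ((549.1121826171875, 15.277008056640625), (150.94650268554688, 133.30767822265625), 4.601424694061279)
```

View pics/scene_crop.png

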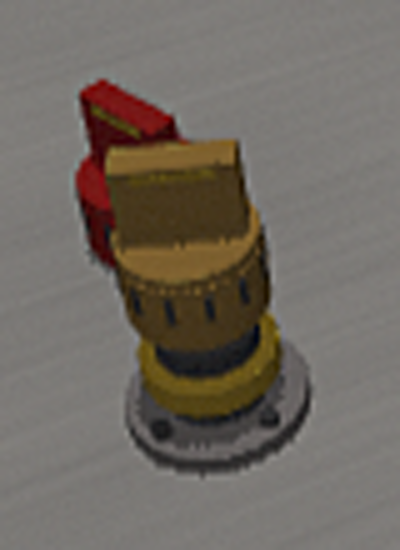

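View pics/side_crop.png

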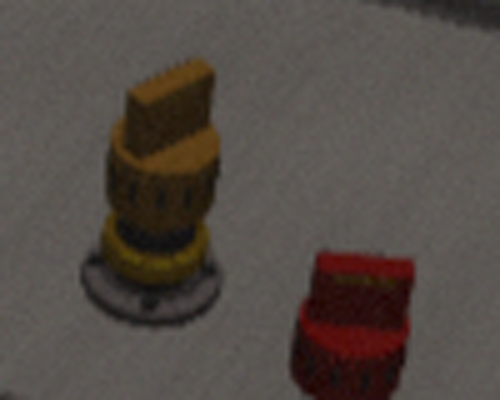

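```bash
cat >> h.py <<'E'
from scipy.spatial.transform import Rotation as Ro
def Rdown(yaw): # tool x at yaw, z down
    c,s=np.cos(yaw),np.sin(yaw); return np.array([[c,s,0],[s,-c,0],[0,0,-1.]])
def plan(P,R,P2,R2,n,g,arc=None):
    """rows from pose to pose, linear pos (or arc waypoint list) & slerp; rounded & tracked"""
    P=np.array(P,float);R=np.array(R,float);rv=Ro.from_matrix(R.T@R2).as_rotvec()
    R0=R.copy();P0=P.copy();rows=[]
    for k in range(1,n+1):
        Rt=R0@Ro.from_rotvec(rv*k/n).as_matrix();Pt=arc(k/n) if arc else P0+(np.array(P2)-P0)*k/n
        d=np.round(R.T@(Pt-P),1);r=np.round(Ro.from_matrix(R.T@Rt).as_rotvec(),3)
        rows.append([g,*d,*r]);P=P+R@d;R=R@Ro.from_rotvec(r).as_matrix()
    return rows,P,R
def show(rows):
    for i in range(0,len(rows),10):
        print('['+', '.join(','.join(f'{v:g}' for v in r) for r in rows[i:i+10])+']')
E
python3 - <<'E'
from h import *
from scipy.optimize import least_squares
for nm,c0,y0 in (("gas",(543,-181),1.2),):
  for i,n in enumerate(("scene","side","both")):
    Ws=[]
    for m in (("scene","side") if n=="both" else (n,)):
        W=cloud(load(f"pics/{m}0.npz")).reshape(-1,3);W=W[np.isfinite(W[:,0])]
        Ws.append(W[(np.hypot(W[:,0]-c0[0],W[:,1]-c0[1])<30)&(W[:,2]>98)&(W[:,2]<135)])
    S=np.vstack(Ws)
    def f(p):
        c,s=np.cos(p[2]),np.sin(p[2]);d=S[:,:2]-p[:2]
        q=np.abs(np.c_[d@[c,s],d@[-s,c],S[:,2]-p[3]])-[23,7,18]
        return np.where((q>0).any(1),np.linalg.norm(np.maximum(q,0),axis=1),q.max(1))
    for free in (0,1):
        s=least_squares(f,[*c0,y0,112],loss='soft_l1') if free else least_squares(lambda p:f([*c0,*p]),[y0,112],loss='soft_l1')
        print(n,free,s.x,np.std(s.fun))
y0=np.arctan2(.2838,-.9589)
# arc path in polar
P=np.array([184.4,622.7,230.2]);R=Rdown(y0)
a0=np.arctan2(P[1],P[0]);a1=np.arctan2(-181,543)
arc=lambda t:np.array([(650+(572-650)*t)*np.cos(a0+(a1-a0)*t),(650+(572-650)*t)*np.sin(a0+(a1-a0)*t),230+(210-230)*t])
rows,P2,R2=plan(P,R,None,Rdown(np.radians(69)),30,1,arc);show(rows);print(P2)
E
```

```text
scene 0 [  1.2072896  112.01099665] 0.8655397513179092
scene 1 [ 543.30960122 -180.29447351    1.20813758  112.01436071] 0.850742886602683
side 0 [  1.22144099 113.60801778] 1.1452521921283072
side 1 [ 542.44230108 -181.85585442    1.22299351  113.57598928] 1.067833511249797
both 0 [  1.21013404 112.44982089] 1.0243820053705674
both 1 [ 542.82257492 -181.32667809    1.21068965  112.44297137] 1.0157752402261304
[1,-34.6,-3,0.9,0,0,0.055, 1,-34.5,-3.4,0.6,0,0,0.055, 1,-34.3,-3.5,0.7,0,0,0.055, 1,-34.2,-3.3,0.7,0,0,0.055, 1,-34.1,-3.3,0.6,0,0,0.055, 1,-34,-3.3,0.7,0,0,0.055, 1,-33.8,-3.2,0.7,0,0,0.055, 1,-33.6,-3.1,0.6,0,0,0.055, 1,-33.6,-3.1,0.7,0,0,0.055, 1,-33.4,-3.1,0.7,0,0,0.055]
[1,-33.3,-3,0.6,0,0,0.055, 1,-33.1,-2.9,0.7,0,0,0.055, 1,-33,-2.9,0.7,0,0,0.055, 1,-32.9,-2.8,0.6,0,0,0.055, 1,-32.7,-2.8,0.7,0,0,0.055, 1,-32.6,-2.8,0.7,0,0,0.055, 1,-32.4,-2.6,0.6,0,0,0.055, 1,-32.4,-2.7,0.7,0,0,0.055, 1,-32.2,-2.6,0.7,0,0,0.055, 1,-32,-2.5,0.6,0,0,0.055]
[1,-31.9,-2.5,0.7,0,0,0.055, 1,-31.8,-2.5,0.7,0,0,0.055, 1,-31.7,-2.3,0.6,0,0,0.055, 1,-31.5,-2.4,0.7,0,0,0.055, 1,-31.4,-2.3,0.7,0,0,0.055, 1,-31.2,-2.3,0.6,0,0,0.055, 1,-31.1,-2.2,0.7,0,0,0.055, 1,-31,-2.1,0.7,0,0,0.055, 1,-30.8,-2.2,0.6,0,0,0.055, 1,-30.7,-2,0.7,0,0,0.055]
[ 542.69786938 -180.86343576  210.        ]
```

move_arm(increments=[1,-34.5,-3,0.7,0,0,0.055,1,-34.5,-3.4,0.7,0,0,0.055,1,-34.3,-3.4,0.7,0,0,0.055,1,-34.2,-3.3,0.7,0,0,0.055,1,-34.1,-3.3,0.7,0,0,0.055,1,-34,-3.3,0.7,0,0,0.055,1,-33.8,-3.2,0.7,0,0,0.055,1,-33.6,-3.1,0.6,0,0,0.055,1,-33.6,-3.1,0.7,0,0,0.055,1,-33.4,-3.1,0.7,0,0,0.055])

```text
time_s: 0.98
eef_pos: [458.6, 423.7, 224.0]
orientation: [[-0.667, 0.745, -0.0], [0.745, 0.667, -0.0], [-0.0, -0.0, -1.0]]
wrist_force: [-0.5, 0.7, 0.3]
grip_width: 1.002
```

move_arm(increments=[1,-33.3,-3,0.6,0,0,0.055,1,-33.1,-2.9,0.7,0,0,0.055,1,-33,-2.9,0.7,0,0,0.055,1,-32.9,-2.8,0.6,0,0,0.055,1,-32.7,-2.8,0.7,0,0,0.055,1,-32.6,-2.8,0.7,0,0,0.055,1,-32.4,-2.6,0.6,0,0,0.055,1,-32.4,-2.7,0.7,0,0,0.055,1,-32.2,-2.6,0.7,0,0,0.055,1,-32,-2.5,0.6,0,0,0.055])

```text
time_s: 1.82
eef_pos: [584.7, 125.5, 217.5]
orientation: [[-0.179, 0.984, -0.0], [0.984, 0.179, -0.0], [-0.0, -0.0, -1.0]]
wrist_force: [0.5, -0.1, 0.2]
grip_width: 1.003
```

move_arm(increments=[1,-31.9,-2.5,0.7,0,0,0.055,1,-31.8,-2.5,0.7,0,0,0.055,1,-31.7,-2.3,0.6,0,0,0.055,1,-31.5,-2.4,0.7,0,0,0.055,1,-31.4,-2.3,0.7,0,0,0.055,1,-31.2,-2.3,0.6,0,0,0.055,1,-31.1,-2.2,0.7,0,0,0.055,1,-31,-2.1,0.7,0,0,0.055,1,-30.8,-2.2,0.6,0,0,0.055,1,-30.7,-2,0.7,0,0,0.055])

```text
time_s: 2.65
eef_pos: [542.1, -181.6, 210.9]
orientation: [[0.361, 0.932, -0.0], [0.932, -0.361, 0.0], [-0.0, -0.0, -1.0]]
wrist_force: [0.9, -0.5, -0.2]
grip_width: 1.005
```

```bash
cat >> h.py <<'E'
def cloudf(z):
    h,w=z['d'].shape
    f=h/2/np.tan(np.radians(float(z['vfov'])/2))
    v,u=np.mgrid[:h,:w].astype(float);x=u-z['cx'];y=v-z['cy'];r=np.hypot(x,y);th=r/f
    d=z['d'].astype(float);k=np.where(r>0,np.tan(th)/np.maximum(r,1e-9),1/f)
    P=np.stack([x*k*d,y*k*d,d],-1);R=cv2.Rodrigues(z['rvec'])[0]
    W=(P-z['tvec'])@R;W[d==0]=np.nan;return W
def snap(n,tag):
    from bench import ctrl
    c=ctrl.camera_params(n);im,d=ctrl.capture(n)
    np.savez(f"pics/{n}{tag}.npz",im=im,d=d,**c);cv2.imwrite(f"pics/{n}{tag}.png",im[:,:,::-1])
    return load(f"pics/{n}{tag}.npz")
def wingfit(W,c0,y0,z0=112,lo=98,hi=135):
    from scipy.optimize import least_squares
    W=W.reshape(-1,3);W=W[np.isfinite(W[:,0])]
    S=W[(np.hypot(W[:,0]-c0[0],W[:,1]-c0[1])<30)&(W[:,2]>lo)&(W[:,2]<hi)]
    def f(p):
        c,s=np.cos(p[2]),np.sin(p[2]);d=S[:,:2]-p[:2]
        q=np.abs(np.c_[d@[c,s],d@[-s,c],S[:,2]-p[3]])-[23,7,18]
        return np.where((q>0).any(1),np.linalg.norm(np.maximum(q,0),axis=1),q.max(1))
    s=least_squares(f,[*c0,y0,z0],loss='soft_l1');return s.x,len(S),np.std(s.fun)
E
python3 - <<'E'
from h import *
from bench import ctrl
print(ctrl.state()['joints'])
z=snap("wrist","1");W=cloudf(z)
print(wingfit(W,(543,-181),1.21))
E
```

```text
[-0.30970033  0.18619017  0.66504762  1.70108386 -0.11897878  1.29532352
  0.00972693]
(array([ 541.19108094, -180.5612126 ,    1.19793172,  112.11230479]), 1085, np.float64(0.5439046869727886))
```

View pics/wrist1.png

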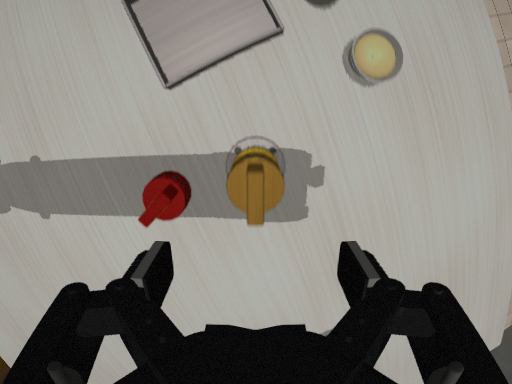

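move_arm(increments=[0,0.6,0,20,0,0,0,0,0,0,20,0,0,0,0,0,0,20,0,0,0,0,0,0,15,0,0,0,0,0,0,15,0,0,0,0,0,0,10,0,0,0,0,0,0,5,0,0,0,0,0,0,4,0,0,0,0,0,0,0,0,0,0], squeeze=20)

```text
time_s: 3.45
eef_pos: [542.8, -179.5, 101.8]
orientation: [[0.359, 0.933, -0.001], [0.933, -0.359, 0.0], [-0.0, -0.001, -1.0]]
wrist_force: [-0.6, 0.3, -0.8]
grip_width: 0.5
```

```bash
python3 - <<'E'
from h import *
from bench import ctrl
s=ctrl.state();print(s['eef_pos'],s['wrist_force'],s['wrist_torque'],s['grip_width'])
snap("wrist","2")
E
```

```text
[ 542.81643541 -179.50671189  101.75732259] [-0.60703678  0.32304675 -0.83021411] [-0.04706698 -0.00734827 -0.01819346] 0.4996559041991767
```

View pics/wrist2.png

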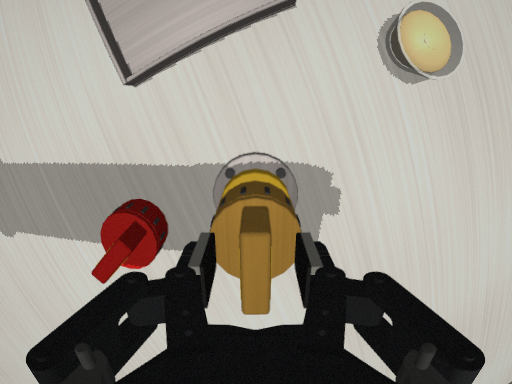

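move_arm(increments=[-0.4,-1.5,0,1,0,0,0,-0.55,0,0,0,0,0,0,-0.6,0,0,0,0,0,0,-0.6,0,0,0,0,0,0], squeeze=20)

```text
time_s: 3.83
eef_pos: [542.7, -181.1, 101.6]
orientation: [[0.359, 0.933, 0.001], [0.933, -0.359, 0.0], [0.0, 0.001, -1.0]]
wrist_force: [-0.2, 0.6, -0.3]
grip_width: 0.198
```

```bash
cat > st.py <<'E'
from h import *
from bench import ctrl
np.set_printoptions(precision=2,suppress=True)
s=ctrl.state();R=s['orientation'];print(s['time_s'],'pos',s['eef_pos'],'yaw',np.arctan2(R[1,0],R[0,0]).round(4),'tilt',R[:2,2],'F',s['wrist_force'],'Ftool',R.T@s['wrist_force'],'T',s['wrist_torque'],'Ttool',R.T@s['wrist_torque'],'w',85*s['grip_width'],'j',s['joints'])
E
python3 st.py; python3 st.py
```

```text
3.8333 pos [ 542.68 -181.13  101.56] yaw 1.2037 tilt [0. 0.] F [-0.19  0.59 -0.33] Ftool [ 0.48 -0.39  0.33] T [ 0.03 -0.04 -0.  ] Ttool [-0.02  0.04  0.  ] w 16.826093657133796 j [-0.28  0.29  0.64  1.82 -0.2   1.09  0.07]
3.8333 pos [ 542.68 -181.13  101.56] yaw 1.2037 tilt [0. 0.] F [-0.19  0.59 -0.33] Ftool [ 0.48 -0.39  0.33] T [ 0.03 -0.04 -0.  ] Ttool [-0.02  0.04  0.  ] w 16.826093657133796 j [-0.28  0.29  0.64  1.82 -0.2   1.09  0.07]
```

move_arm(increments=[-0.65,0,0,0,0,0,0,-0.7,0,0,0,0,0,0,-0.75,0,0,0,0,0,0], squeeze=20)

```text
time_s: 4.08
eef_pos: [542.5, -181.0, 101.4]
orientation: [[0.359, 0.933, 0.0], [0.933, -0.359, 0.0], [0.0, 0.0, -1.0]]
wrist_force: [-0.4, -0.4, 1.9]
grip_width: 0.163
```

```bash
python3 st.py
```

```text
4.0833 pos [ 542.52 -180.97  101.44] yaw 1.2039 tilt [0. 0.] F [-0.43 -0.39  1.92] Ftool [-0.52 -0.26 -1.92] T [0.07 0.18 0.02] Ttool [ 0.19  0.   -0.02] w 13.840343264720213 j [-0.28  0.29  0.64  1.82 -0.2   1.09  0.07]
```

move_arm(increments=[-1,0,0,0,0,0,0,-1,0,0,0,0,0,0,-1,0,0,0,0,0,0], squeeze=25)

```text
time_s: 4.33
eef_pos: [542.5, -181.0, 101.3]
orientation: [[0.359, 0.933, 0.0], [0.933, -0.359, 0.0], [0.0, 0.0, -1.0]]
wrist_force: [-1.4, 0.2, 3.0]
grip_width: 0.163
```

```bash
python3 st.py
```

```text
4.3333 pos [ 542.51 -180.96  101.32] yaw 1.2039 tilt [0. 0.] F [-1.43  0.16  3.  ] Ftool [-0.36 -1.4  -3.  ] T [0.09 0.2  0.06] Ttool [ 0.22  0.01 -0.06] w 13.850536424017426 j [-0.28  0.29  0.64  1.82 -0.2   1.09  0.07]
```

move_arm(increments=[-1,0,0,-0.1,0,0,0.04,-1,0,0,-0.1,0,0,0.04,-1,0,0,0,0,0,0])

```text
time_s: 4.58
eef_pos: [542.6, -181.0, 101.5]
orientation: [[0.433, 0.901, 0.0], [0.901, -0.433, -0.0], [0.0, 0.0, -1.0]]
wrist_force: [-1.4, 0.4, 2.9]
grip_width: 0.155
```

```bash
python3 st.py
```

```text
4.5833 pos [ 542.63 -181.03  101.52] yaw 1.1229 tilt [ 0. -0.] F [-1.38  0.39  2.85] Ftool [-0.24 -1.41 -2.85] T [0.08 0.12 0.02] Ttool [ 0.14  0.03 -0.02] w 13.174003530173938 j [-0.29  0.3   0.66  1.82 -0.2   1.09 -0.01]
```

move_arm(increments=[-1,0,0,-0.1,0,0,0.04,-1,0,0,-0.1,0,0,0.04,-1,0,0,-0.1,0,0,0.04,-1,0,0,0,0,0,0])

```text
time_s: 4.92
eef_pos: [542.7, -181.1, 101.8]
orientation: [[0.537, 0.844, 0.001], [0.844, -0.537, -0.0], [0.0, 0.001, -1.0]]
wrist_force: [0.0, 0.1, 2.5]
grip_width: 0.161
```

```bash
python3 st.py
```

```text
4.9167 pos [ 542.72 -181.1   101.8 ] yaw 1.0039 tilt [ 0. -0.] F [0.   0.07 2.55] Ftool [ 0.06 -0.04 -2.55] T [ 0.    0.04 -0.02] Ttool [ 0.03 -0.02  0.02] w 13.64406234418068 j [-0.3   0.3   0.68  1.82 -0.21  1.09 -0.12]
```

move_arm(increments=[-1,0,0,-0.1,0,0,0.04,-1,0,0,-0.1,0,0,0.04,-1,0,0,-0.1,0,0,0.04,-1,0,0,-0.1,0,0,0.04,-1,0,0,-0.1,0,0,0.04,-1,0,0,0,0,0,0])

```text
time_s: 5.42
eef_pos: [542.7, -181.1, 102.6]
orientation: [[0.694, 0.72, 0.001], [0.72, -0.694, -0.0], [0.0, 0.0, -1.0]]
wrist_force: [-0.6, -0.4, 5.0]
grip_width: 0.158
```

```bash
python3 st.py
```

```text
5.4167 pos [ 542.71 -181.12  102.58] yaw 0.8044 tilt [ 0. -0.] F [-0.57 -0.38  4.96] Ftool [-0.66 -0.14 -4.96] T [ 0.11  0.22 -0.04] Ttool [ 0.24 -0.07  0.04] w 13.445885775134004 j [-0.33  0.3   0.71  1.82 -0.22  1.09 -0.31]
```

move_arm(increments=[-1,0,0,-0.4,0,0,0,-1,0,0,-0.15,0,0,0.04,-1,0,0,-0.15,0,0,0.04,-1,0,0,-0.15,0,0,0.04,-1,0,0,-0.15,0,0,0.04,-1,0,0,-0.15,0,0,0.04,-1,0,0,0,0,0,0])

```text
time_s: 6.0
eef_pos: [542.7, -181.1, 103.6]
orientation: [[0.823, 0.568, 0.001], [0.568, -0.823, -0.0], [0.0, 0.0, -1.0]]
wrist_force: [-0.8, -0.4, 5.2]
grip_width: 0.162
```

```bash
python3 st.py
```

```text
6.0 pos [ 542.71 -181.1   103.64] yaw 0.6041 tilt [ 0. -0.] F [-0.81 -0.39  5.25] Ftool [-0.89 -0.13 -5.25] T [ 0.13  0.21 -0.07] Ttool [ 0.23 -0.1   0.07] w 13.768687190044595 j [-0.36  0.31  0.74  1.82 -0.23  1.1  -0.5 ]
```

move_arm(increments=[-1,0,0,-0.3,0,0,0,-1,0,0,-0.2,0,0,0.04,-1,0,0,-0.2,0,0,0.04,-1,0,0,-0.2,0,0,0.04,-1,0,0,-0.2,0,0,0.04,-1,0,0,-0.2,0,0,0.04,-1,0,0,0,0,0,0])

```text
time_s: 6.58
eef_pos: [542.6, -181.1, 104.7]
orientation: [[0.919, 0.393, 0.0], [0.393, -0.919, -0.0], [0.0, 0.0, -1.0]]
wrist_force: [-0.6, 1.2, 3.8]
grip_width: 0.159
```

```bash
python3 st.py
```

```text
6.5833 pos [ 542.63 -181.08  104.71] yaw 0.4042 tilt [ 0. -0.] F [-0.63  1.19  3.83] Ftool [-0.11 -1.34 -3.83] T [0.05 0.14 0.01] Ttool [ 0.1  -0.11 -0.01] w 13.50580059570477 j [-0.39  0.32  0.78  1.82 -0.25  1.1  -0.69]
```

move_arm(increments=[-1,0,0,-0.4,0,0,0,-1,0,0,-0.2,0,0,0.04,-1,0,0,-0.2,0,0,0.04,-1,0,0,-0.2,0,0,0.04,-1,0,0,-0.2,0,0,0.04,-1,0,0,-0.2,0,0,0.04,-1,0,0,0,0,0,0])

```text
time_s: 7.17
eef_pos: [542.5, -181.1, 105.9]
orientation: [[0.979, 0.203, 0.0], [0.203, -0.979, -0.0], [0.0, 0.0, -1.0]]
wrist_force: [0.6, -0.6, 2.8]
grip_width: 0.159
```

```bash
python3 st.py
```

```text
7.1667 pos [ 542.51 -181.05  105.89] yaw 0.2043 tilt [ 0. -0.] F [ 0.59 -0.59  2.78] Ftool [ 0.46  0.7  -2.78] T [-0.04 -0.08 -0.02] Ttool [-0.05  0.07  0.02] w 13.480636523327068 j [-0.42  0.32  0.82  1.82 -0.26  1.11 -0.87]
```

move_arm(increments=[-1,0,0,-0.3,0,0,0,-1,0,0,-0.2,0,0,0.04,-1,0,0,-0.2,0,0,0.04,-1,0,0,-0.2,0,0,0.04,-1,0,0,-0.2,0,0,0.04,-1,0,0,-0.2,0,0,0.04,-1,0,0,0,0,0,0])

```text
time_s: 7.75
eef_pos: [542.4, -181.0, 107.1]
orientation: [[1.0, 0.004, 0.0], [0.004, -1.0, -0.0], [0.0, 0.0, -1.0]]
wrist_force: [0.2, -0.4, 1.2]
grip_width: 0.161
```

```bash
python3 st.py
```

```text
7.75 pos [ 542.44 -181.04  107.14] yaw 0.0045 tilt [ 0. -0.] F [ 0.24 -0.4   1.17] Ftool [ 0.24  0.4  -1.17] T [-0.04 -0.12 -0.03] Ttool [-0.04  0.12  0.03] w 13.717251758529097 j [-0.45  0.33  0.85  1.82 -0.28  1.11 -1.06]
```

move_arm(increments=[-1,0,0,-0.2,0,0,0.04,-1,0,0,-0.2,0,0,0.04,-1,0,0,-0.2,0,0,0.04,-1,0,0,-0.2,0,0,0.04,-1,0,0,-0.2,0,0,0.04,-1,0,0,-0.2,0,0,0.04,-1,0,0,0,0,0,0])

```text
time_s: 8.33
eef_pos: [542.5, -181.1, 108.5]
orientation: [[0.973, -0.233, 0.0], [-0.233, -0.973, -0.0], [0.0, 0.0, -1.0]]
wrist_force: [-0.8, -0.4, 1.3]
grip_width: 0.159
```

```bash
python3 st.py
```

```text
8.3333 pos [ 542.49 -181.08  108.49] yaw -0.2351 tilt [ 0. -0.] F [-0.79 -0.36  1.27] Ftool [-0.69  0.53 -1.27] T [-0.08 -0.11 -0.08] Ttool [-0.05  0.12  0.08] w 13.549151204823614 j [-0.48  0.34  0.9   1.82 -0.3   1.12 -1.28]
```

move_arm(increments=[-0.5,0,0,0,0,0,0,0.5,0,0,0,0,0,0,1,0,0,0,0,0,0,1,0,0,0,0,0,0,1,0,0,0,0,0,0,1,0,0,0,0,0,0])

```text
time_s: 8.83
eef_pos: [542.3, -181.0, 108.4]
orientation: [[0.972, -0.234, -0.0], [-0.234, -0.972, 0.0], [-0.0, -0.0, -1.0]]
wrist_force: [-0.2, 0.3, -0.2]
grip_width: 0.941
```

```bash
python3 - <<'E'
from h import *
z=snap("wrist","3")
E
python3 st.py
```

```text
8.8833 pos [ 542.36 -181.    108.42] yaw -0.236 tilt [-0.  0.] F [-0.01  0.08  0.51] Ftool [-0.03 -0.07 -0.51] T [-0.02 -0.04 -0.03] Ttool [-0.01  0.04  0.03] w 84.6088635109497 j [-0.48  0.34  0.9   1.82 -0.3   1.12 -1.28]
```

View pics/wrist3.png

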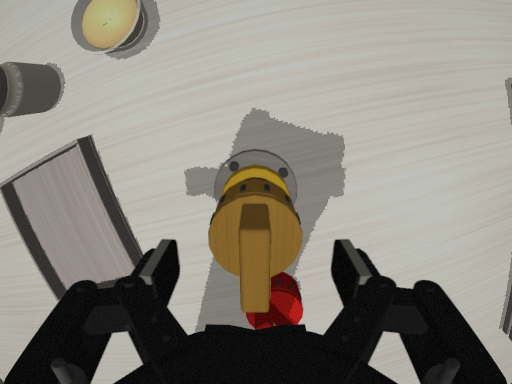

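move_arm(increments=[1,0,0,0,0,0,-0.11,1,0,0,0,0,0,-0.11,1,0,0,0,0,0,-0.11,1,0,0,0,0,0,-0.11,1,0,0,0,0,0,-0.11,1,0,0,0,0,0,-0.11,1,0,0,0,0,0,-0.11,1,0,0,0,0,0,-0.11,1,0,0,0,0,0,-0.11,1,0,0,0,0,0,-0.11])

```text
time_s: 9.72
eef_pos: [542.4, -181.0, 108.5]
orientation: [[0.645, 0.764, 0.0], [0.764, -0.645, 0.0], [0.0, -0.0, -1.0]]
wrist_force: [0.1, 0.8, -0.5]
grip_width: 0.997
```

move_arm(increments=[1,0,0,0,0,0,-0.11,1,0,0,0,0,0,-0.11,1,0,0,0,0,0,-0.11,1,0,0,0,0,0,-0.11,1,0,0,0,0,0,-0.11,1,0,0,0,0,0,-0.11,1,0,0,0,0,0,-0.11,1,0,0,0,0,0,-0.11,1,0,0,0,0,0,-0.11,1,0,0,0,0,0,-0.11])

```text
time_s: 10.55
eef_pos: [542.4, -181.1, 108.4]
orientation: [[-0.388, 0.922, -0.0], [0.922, 0.388, 0.0], [0.0, -0.0, -1.0]]
wrist_force: [0.1, -0.1, -0.1]
grip_width: 0.997
```

move_arm(increments=[1,0,0,0,0,0,-0.11,1,0,0,0,0,0,-0.11,1,0,0,0,0,0,-0.11,1,0,0,0,0,0,-0.11,1,0,0,0,0,0,-0.11,1,0,0,0,0,0,-0.11,1,0,0,0,0,0,-0.11,1,0,0,0,0,0,-0.11,1,0,0,0,0,0,-0.062,1,0,0,0,0,0,0])

```text
time_s: 11.38
eef_pos: [542.4, -181.1, 108.4]
orientation: [[-0.973, 0.232, -0.0], [0.232, 0.973, 0.0], [0.0, 0.0, -1.0]]
wrist_force: [0.5, -0.0, 0.1]
grip_width: 0.993
```

```bash
python3 st.py
```

```text
11.3833 pos [ 542.35 -181.11  108.42] yaw 2.9072 tilt [-0.  0.] F [ 0.52 -0.02  0.13] Ftool [-0.51  0.11 -0.13] T [-0.01 -0.05 -0.01] Ttool [ 0.   -0.05  0.01] w 84.43525316761477 j [-0.07  0.26  0.4   1.81 -0.11  1.1   1.7 ]
```

move_arm(increments=[0,0,0,0,0,0,0,-0.4,0,0,0,0,0,0,-0.6,0,0,0,0,0,0,-0.6,0,0,0,0,0,0,-0.65,0,0,0,0,0,0,-0.7,0,0,0,0,0,0,-1,0,0,0,0,0,0,-1,0,0,0,0,0,0], squeeze=25)

```text
time_s: 12.05
eef_pos: [542.5, -180.9, 108.5]
orientation: [[-0.972, 0.234, 0.0], [0.234, 0.972, 0.0], [-0.0, 0.0, -1.0]]
wrist_force: [-0.4, 0.9, 0.0]
grip_width: 0.16
```

```bash
python3 st.py
```

```text
12.05 pos [ 542.47 -180.95  108.54] yaw 2.9058 tilt [0. 0.] F [-0.41  0.91  0.02] Ftool [ 0.61  0.79 -0.02] T [-0.03  0.04  0.02] Ttool [ 0.04  0.03 -0.02] w 13.5823721432095 j [-0.08  0.26  0.4   1.81 -0.11  1.1   1.7 ]
```

Gripped again with almost no load. Continue turning.

move_arm(increments=[-1,0,0,-0.2,0,0,0.04,-1,0,0,-0.2,0,0,0.04,-1,0,0,-0.2,0,0,0.04,-1,0,0,-0.2,0,0,0.04,-1,0,0,-0.2,0,0,0.04,-1,0,0,0,0,0,0])

```text
time_s: 12.55
eef_pos: [542.5, -181.1, 109.6]
orientation: [[-0.906, 0.423, 0.0], [0.423, 0.906, -0.0], [-0.0, 0.0, -1.0]]
wrist_force: [0.6, -0.4, 0.2]
grip_width: 0.162
```

```bash
python3 st.py
```

```text
12.55 pos [ 542.52 -181.06  109.64] yaw 2.7047 tilt [ 0. -0.] F [ 0.63 -0.41  0.22] Ftool [-0.74 -0.1  -0.22] T [ 0.06  0.07 -0.06] Ttool [-0.03  0.09  0.06] w 13.73006690125039 j [-0.1   0.26  0.43  1.81 -0.12  1.1   1.51]
```

move_arm(increments=[-1,0,0,-0.2,0,0,0.04,-1,0,0,-0.22,0,0,0.04,-1,0,0,-0.22,0,0,0.04,-1,0,0,-0.22,0,0,0.04,-1,0,0,-0.22,0,0,0.04,-1,0,0,0,0,0,0])

```text
time_s: 13.05
eef_pos: [542.6, -181.1, 110.8]
orientation: [[-0.805, 0.594, 0.0], [0.594, 0.805, -0.0], [-0.0, 0.0, -1.0]]
wrist_force: [0.5, -0.6, 0.7]
grip_width: 0.159
```

```bash
python3 st.py
```

```text
13.05 pos [ 542.59 -181.06  110.78] yaw 2.5058 tilt [ 0. -0.] F [ 0.51 -0.61  0.74] Ftool [-0.77 -0.19 -0.74] T [ 0.01  0.04 -0.06] Ttool [0.01 0.03 0.06] w 13.488761933931505 j [-0.12  0.26  0.46  1.81 -0.13  1.1   1.32]
```

move_arm(increments=[-1,0,0,-0.24,0,0,0.04,-1,0,0,-0.24,0,0,0.04,-1,0,0,-0.24,0,0,0.04,-1,0,0,-0.22,0,0,0.04,-1,0,0,-0.22,0,0,0.04,-1,0,0,0,0,0,0])

```text
time_s: 13.55
eef_pos: [542.5, -181.1, 111.9]
orientation: [[-0.671, 0.741, 0.0], [0.741, 0.671, -0.0], [-0.0, 0.0, -1.0]]
wrist_force: [0.8, -0.6, 1.3]
grip_width: 0.157
```

```bash
python3 st.py
```

```text
13.55 pos [ 542.53 -181.1   111.85] yaw 2.3065 tilt [ 0. -0.] F [ 0.82 -0.56  1.34] Ftool [-0.97  0.23 -1.33] T [-0.05  0.03 -0.  ] Ttool [ 0.06 -0.02  0.  ] w 13.358393960659138 j [-0.14  0.26  0.48  1.81 -0.13  1.1   1.12]
```

move_arm(increments=[-1,0,0,-0.3,0,0,0.04,-1,0,0,-0.24,0,0,0.04,-1,0,0,-0.24,0,0,0.04,-1,0,0,-0.23,0,0,0.04,-1,0,0,-0.23,0,0,0.04,-1,0,0,-0.23,0,0,0.04,-1,0,0,0,0,0,0])

```text
time_s: 14.13
eef_pos: [542.5, -181.1, 113.3]
orientation: [[-0.476, 0.879, 0.0], [0.879, 0.476, -0.0], [-0.0, 0.0, -1.0]]
wrist_force: [-0.5, 0.5, 0.7]
grip_width: 0.161
```

```bash
python3 st.py
```

```text
14.1333 pos [ 542.54 -181.06  113.26] yaw 2.0671 tilt [ 0. -0.] F [-0.52  0.46  0.68] Ftool [ 0.65 -0.23 -0.68] T [-0.06  0.01  0.05] Ttool [ 0.04 -0.04 -0.05] w 13.656011581063476 j [-0.17  0.26  0.52  1.81 -0.14  1.11  0.89]
```

Turned 2.28. Continue in two more steps.

move_arm(increments=[-1,0,0,-0.24,0,0,0.04,-1,0,0,-0.24,0,0,0.04,-1,0,0,-0.24,0,0,0.04,-1,0,0,-0.24,0,0,0.04,-1,0,0,-0.24,0,0,0.04,-1,0,0,-0.24,0,0,0.04,-1,0,0,0,0,0,0])

```text
time_s: 14.72
eef_pos: [542.5, -181.1, 114.7]
orientation: [[-0.254, 0.967, 0.0], [0.967, 0.254, -0.0], [-0.0, 0.0, -1.0]]
wrist_force: [0.0, -1.4, 1.3]
grip_width: 0.159
```

```bash
python3 st.py
```

```text
14.7167 pos [ 542.48 -181.09  114.66] yaw 1.8273 tilt [ 0. -0.] F [ 0.05 -1.35  1.34] Ftool [-1.32 -0.3  -1.34] T [-0.1   0.05  0.  ] Ttool [ 0.07 -0.08 -0.  ] w 13.500218888968973 j [-0.2   0.26  0.55  1.81 -0.15  1.11  0.66]
```

move_arm(increments=[-1,0,0,-0.3,0,0,0.04,-1,0,0,-0.26,0,0,0.04,-1,0,0,-0.24,0,0,0.04,-1,0,0,-0.24,0,0,0.04,-1,0,0,-0.24,0,0,0.04,-1,0,0,0,0,0,0])

```text
time_s: 15.22
eef_pos: [542.4, -181.1, 115.9]
orientation: [[-0.057, 0.998, 0.0], [0.998, 0.057, -0.0], [-0.0, 0.0, -1.0]]
wrist_force: [0.1, -0.8, 0.5]
grip_width: 0.161
```

```bash
python3 st.py
```

```text
15.2167 pos [ 542.44 -181.09  115.86] yaw 1.6276 tilt [ 0. -0.] F [ 0.13 -0.75  0.49] Ftool [-0.76  0.09 -0.49] T [-0.13  0.01 -0.01] Ttool [ 0.02 -0.13  0.01] w 13.673736724620529 j [-0.23  0.27  0.58  1.81 -0.16  1.11  0.47]
```

move_arm(increments=[-1,0,0,-0.24,0,0,0.04,-1,0,0,-0.24,0,0,0.04,-1,0,0,-0.24,0,0,0.04,-1,0,0,-0.24,0,0,0.04,-1,0,0,-0.2,0,0,0.02,-1,0,0,0,0,0,0])

```text
time_s: 15.72
eef_pos: [542.4, -181.1, 116.9]
orientation: [[0.123, 0.992, -0.0], [0.992, -0.123, -0.0], [-0.0, -0.0, -1.0]]
wrist_force: [0.4, -0.9, -1.3]
grip_width: 0.159
```

```bash
python3 st.py
```

```text
15.7167 pos [ 542.37 -181.07  116.91] yaw 1.4476 tilt [-0. -0.] F [ 0.37 -0.9  -1.31] Ftool [-0.85  0.48  1.31] T [-0.14 -0.13  0.03] Ttool [-0.15 -0.12 -0.03] w 13.51913062731356 j [-0.25  0.27  0.61  1.81 -0.17  1.12  0.29]
```

move_arm(increments=[-1,0,0,-0.3,0,0,0,-1,0,0,-0.3,0,0,0,-1,0,0,0,0,0,0])

```text
time_s: 15.97
eef_pos: [542.0, -180.7, 117.2]
orientation: [[0.124, 0.992, -0.001], [0.992, -0.124, 0.001], [0.0, -0.001, -1.0]]
wrist_force: [-0.1, -1.4, -2.6]
grip_width: 0.162
```

```bash
python3 st.py
```

```text
15.9667 pos [ 541.96 -180.7   117.22] yaw 1.4468 tilt [-0.  0.] F [-0.09 -1.41 -2.58] Ftool [-1.41  0.08  2.58] T [-0.07 -0.01 -0.03] Ttool [-0.02 -0.07  0.03] w 13.752282894672868 j [-0.25  0.27  0.61  1.81 -0.17  1.12  0.29]
```

move_arm(increments=[-1,0,0,-0.4,0,0,0,-1,0,0,-0.4,0,0,0,-1,0,0,0,0,0,0])

```text
time_s: 16.22
eef_pos: [542.3, -180.9, 118.4]
orientation: [[0.124, 0.992, -0.0], [0.992, -0.124, 0.0], [0.0, -0.0, -1.0]]
wrist_force: [-0.9, 0.5, -2.7]
grip_width: 0.155
```

```bash
python3 st.py
```

```text
16.2167 pos [ 542.29 -180.93  118.37] yaw 1.446 tilt [-0.  0.] F [-0.89  0.48 -2.68] Ftool [ 0.36 -0.95  2.68] T [ 0.02 -0.05 -0.02] Ttool [-0.05  0.02  0.02] w 13.16902070778631 j [-0.25  0.27  0.61  1.81 -0.17  1.12  0.29]
```

Free: the load equals the cap's weight. Lift slowly at first, then higher.

move_arm(increments=[-1,0,0,-1,0,0,0,-1,0,0,-1.5,0,0,0,-1,0,0,-2,0,0,0,-1,0,0,-3,0,0,0,-1,0,0,0,0,0,0], squeeze=35)

```text
time_s: 16.63
eef_pos: [542.9, -181.2, 126.8]
orientation: [[0.125, 0.992, 0.001], [0.992, -0.125, -0.0], [0.0, 0.001, -1.0]]
wrist_force: [1.2, -0.5, -2.4]
grip_width: 0.158
```

move_arm(increments=[-1,0,0,-5,0,0,0,-1,0,0,-8,0,0,0,-1,0,0,-10,0,0,0,-1,0,0,-12,0,0,0,-1,0,0,-12,0,0,0,-1,0,0,-10,0,0,0,-1,0,0,-5,0,0,0,-1,0,0,0,0,0,0,-1,0,0,0,0,0,0])

```text
time_s: 17.38
eef_pos: [542.5, -180.9, 188.2]
orientation: [[0.125, 0.992, 0.001], [0.992, -0.125, 0.0], [0.0, 0.001, -1.0]]
wrist_force: [-0.4, 0.3, -3.1]
grip_width: 0.156
```

```bash
python3 st.py;python3 - <<'E'
from h import *
snap("scene","4"); z=snap("side","4")
a=load("pics/scene4.npz")['im'];b=z['im']
cv2.imwrite("pics/both4.png",np.hstack([a[100:320,100:400],b[60:280,120:420]])[:,:,::-1])
E
```

```text
17.3833 pos [ 542.52 -180.94  188.23] yaw 1.446 tilt [0. 0.] F [-0.41  0.3  -3.08] Ftool [ 0.25 -0.44  3.08] T [-0.01 -0.01  0.  ] Ttool [-0.01 -0.01 -0.  ] w 13.238501290688937 j [-0.27  0.2   0.62  1.73 -0.12  1.25  0.25]
```

View pics/both4.png

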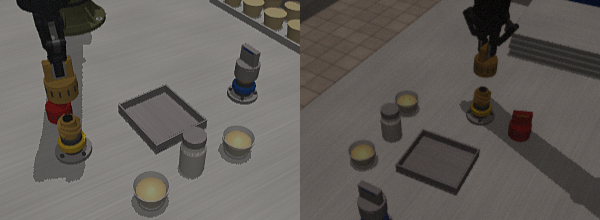

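move_arm(increments=[-1,10,-0.9,0,0,0,0,-1,20,-1.7,0,0,0,0,-1,25,-2.1,0,0,0,0,-1,25,-2.1,0,0,0,0,-1,25,-2.1,0,0,0,0,-1,25,-2.2,0,0,0,0,-1,25,-2.2,0,0,0,0,-1,20,-1.7,0,0,0,0,-1,15,-1.3,0,0,0,0,-1,5.7,-0.5,0,0,0,0])

```text
time_s: 18.32
eef_pos: [549.5, 19.7, 187.2]
orientation: [[0.12, 0.993, -0.001], [0.993, -0.12, 0.001], [0.001, -0.002, -1.0]]
wrist_force: [-0.1, -1.0, -3.3]
grip_width: 0.153
```

move_arm(increments=[-1,0,0,15,0,0,0,-1,0,0,25,0,0,0,-1,0,0,25,0,0,0,-1,0,0,25,0,0,0,-1,0,0,15,0,0,0,-1,0,0,10,0,0,0,-1,0,0,5,0,0,0,-1,0,0,0,0,0,0,-1,0,0,0,0,0,0])

```text
time_s: 19.07
eef_pos: [550.7, 15.1, 68.6]
orientation: [[0.125, 0.992, 0.001], [0.992, -0.125, 0.0], [0.0, 0.001, -1.0]]
wrist_force: [0.2, 0.7, -1.8]
grip_width: 0.159
```

```bash
python3 st.py;python3 - <<'E'
from h import *
a=snap("scene","5")['im']; b=snap("side","5")['im']
cv2.imwrite("pics/both5.png",cv2.resize(np.hstack([a[130:290,180:380],b[140:300,170:370]]),None,fx=2,fy=2)[:,:,::-1])
# lowest cap points in xy area
for n in("scene","side"):
    W=cloud(load(f"pics/{n}5.npz")).reshape(-1,3)
    S=W[(np.hypot(W[:,0]-550,W[:,1]-15)<32)&(W[:,2]>9)&(W[:,2]<60)]
    print(n,len(S),np.percentile(S[:,2],[0,2,10]) ,S[:,:2].mean(0))
E
```

```text
19.0667 pos [550.72  15.13  68.64] yaw 1.4455 tilt [0. 0.] F [ 0.18  0.7  -1.85] Ftool [0.71 0.09 1.85] T [-0.04 -0.03  0.02] Ttool [-0.04 -0.04 -0.02] w 13.48827980455983 j [-0.49  0.27  0.47  1.9  -0.14  1.01 -0.08]
scene 329 [24.11774263 26.22660336 29.841327  ] [569.2369533    5.39304698]
side 238 [26.7426971  27.92668656 30.74527665] [540.05964993  32.55262752]
```

View pics/both5.png

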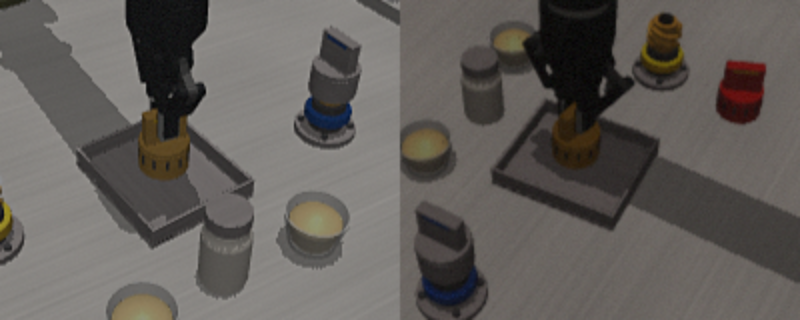

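move_arm(increments=[-1,0,0,5,0,0,0,-1,0,0,5,0,0,0,-1,0,0,5,0,0,0,-1,0,0,2,0,0,0,-1,0,0,1,0,0,0,-1,0,0,1,0,0,0,-1,0,0,0.5,0,0,0,-1,0,0,0,0,0,0])

```text
time_s: 19.83
eef_pos: [550.2, 15.3, 48.4]
orientation: [[0.125, 0.992, 0.0], [0.992, -0.125, 0.0], [0.0, 0.0, -1.0]]
wrist_force: [0.1, 1.3, -3.3]
grip_width: 0.155
```

```bash
python3 st.py
```

```text
19.8333 pos [550.19  15.26  48.43] yaw 1.4458 tilt [0. 0.] F [ 0.13  1.32 -3.28] Ftool [ 1.33 -0.03  3.28] T [-0.06  0.    0.02] Ttool [-0.01 -0.06 -0.02] w 13.149619686390968 j [-0.48  0.29  0.46  1.91 -0.16  0.97 -0.07]
```

move_arm(increments=[-1,0,0,0.4,0,0,0,-1,0,0,0.4,0,0,0,-1,0,0,0.4,0,0,0,-1,0,0,0,0,0,0])

```text
time_s: 20.17
eef_pos: [550.3, 15.3, 47.4]
orientation: [[0.125, 0.992, 0.0], [0.992, -0.125, 0.0], [0.0, 0.0, -1.0]]
wrist_force: [0.4, 0.9, -2.2]
grip_width: 0.158
```

```bash
python3 st.py
```

```text
20.1667 pos [550.28  15.3   47.35] yaw 1.4459 tilt [0. 0.] F [ 0.38  0.94 -2.24] Ftool [0.98 0.26 2.24] T [-0.05 -0.01  0.02] Ttool [-0.02 -0.04 -0.02] w 13.470124776147054 j [-0.48  0.3   0.46  1.91 -0.16  0.97 -0.07]
```

move_arm(increments=[-1,0,0,0.4,0,0,0,-1,0,0,0.4,0,0,0,-1,0,0,0.4,0,0,0,-1,0,0,0,0,0,0])

```text
time_s: 20.5
eef_pos: [550.3, 15.3, 47.2]
orientation: [[0.125, 0.992, 0.0], [0.992, -0.125, 0.001], [0.001, -0.0, -1.0]]
wrist_force: [-3.4, 0.4, 6.6]
grip_width: 0.158
```

```bash
python3 st.py
```

```text
20.5 pos [550.31  15.32  47.24] yaw 1.4458 tilt [0. 0.] F [-3.38  0.39  6.65] Ftool [-0.03 -3.4  -6.65] T [-0.01  0.84  0.01] Ttool [ 0.83 -0.12 -0.01] w 13.42316401448759 j [-0.48  0.3   0.46  1.91 -0.16  0.97 -0.07]
```

Touched down on the floor (F +6.6 N). Ease back and open gently.

move_arm(increments=[-1,0,0,-0.7,0,0,0,-0.7,0,0,0,0,0,0,-0.6,0,0,0,0,0,0,-0.5,0,0,0,0,0,0,-0.3,0,0,0,0,0,0,-0.3,0,0,0,0,0,0,-0.3,0,0,0,0,0,0], squeeze=20)

```text
time_s: 21.08
eef_pos: [550.3, 15.2, 46.7]
orientation: [[0.125, 0.992, 0.0], [0.992, -0.125, -0.0], [-0.0, 0.0, -1.0]]
wrist_force: [0.3, -0.8, -0.1]
grip_width: 0.349
```

```bash
python3 st.py
```

```text
21.0833 pos [550.27  15.23  46.73] yaw 1.4459 tilt [ 0. -0.] F [ 0.28 -0.85 -0.05] Ftool [-0.81  0.39  0.05] T [-0.   -0.01 -0.  ] Ttool [-0.01 -0.    0.  ] w 29.660723890252676 j [-0.48  0.3   0.46  1.91 -0.16  0.97 -0.07]
```

Released with no load; raise straight up and check.

move_arm(increments=[-0.3,0,0,-3,0,0,0,-0.3,0,0,-8,0,0,0,-0.3,0,0,-15,0,0,0,-0.3,0,0,-20,0,0,0,-0.3,0,0,-30,0,0,0,-0.3,0,0,-30,0,0,0,-0.3,0,0,-30,0,0,0,-0.3,0,0,-20,0,0,0,-0.3,0,0,-5,0,0,0,-0.3,0,0,0,0,0,0])

```text
time_s: 21.92
eef_pos: [551.4, 15.3, 210.1]
orientation: [[0.125, 0.992, 0.004], [0.992, -0.125, 0.001], [0.002, 0.004, -1.0]]
wrist_force: [0.4, 0.5, 0.1]
grip_width: 0.345
```

```bash
python3 st.py;python3 - <<'E'
from h import *
a=snap("scene","6"); b=snap("side","6")
for z in(a,b): print(wingfit(cloud(z),(550.3,15.3),1.446,58,44,85))
cv2.imwrite("pics/both6.png",cv2.resize(np.hstack([a['im'][130:310,140:370],b['im'][110:290,170:370]]),None,fx=1.8,fy=1.8)[:,:,::-1])
E
```

```text
21.9167 pos [551.36  15.27 210.13] yaw 1.4457 tilt [0. 0.] F [0.37 0.55 0.1 ] Ftool [ 0.59  0.3  -0.09] T [ 0.02 -0.02 -0.01] Ttool [-0.01  0.03  0.01] w 29.301100889439308 j [-0.52  0.12  0.48  1.75 -0.06  1.28 -0.15]
(array([551.55228113,  16.5032045 ,   1.44788022,  57.72695143]), 342, np.float64(0.8618486446258313))
(array([550.03976595,  14.87374042,   1.44973105,  59.10762871]), 264, np.float64(1.4006515437121365))
```

View pics/both6.png

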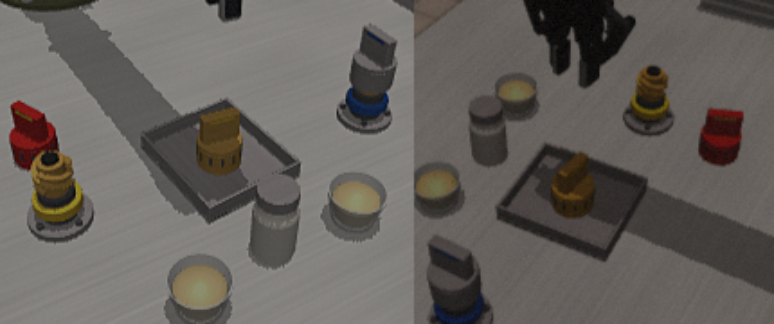

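```bash
python3 -c "
from bench import ctrl
print(ctrl.sign_off())"
```

```text
the job is handed in; nothing more can be done
None
```

The brass gas cap is off and standing in the parts tray, and the job was handed in at about 22 s of the 66 s allowed. No verdict was reported.

**What I did:** I pinched the wing and turned the cap clockwise about 2.9 rad in two grips. The cap climbed about 5.5 mm per rad, and I followed it up by the wrist force. The highest I read while turning was about 5 N, at the pauses between steps. When the load settled at the cap's weight (about 2.7 N), I lifted it clear and carried it over. I lowered it until it touched the tray floor, where I read 6.6 N, then let go and raised the arm.

**Last checks:**
- **Position:** the cap is 0 to 2 mm from the tray's measured centre.
- **Height:** the rim is about 4 to 5 mm above the counter, which means it rests on the 4 mm tray floor. The two cameras differ by about 1.5 mm, within their calibration.
- **Upright:** it looks upright in both pictures. I did not measure its tilt.
- **Robot:** the gripper is about 150 mm above the cap and reads no force beyond noise.
- **Bystanders:** the water cap, cups, shaker and red cap look unmoved in the pictures. I did not measure them again.

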